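# Jack up the front of a bench router and hold it

### The arm

A 7-joint arm with a two-finger parallel gripper is mounted at the origin on the work surface. World frame = base frame: x ahead of the robot, y to its left, z up, the work surface at z = 0. Lengths are in m, angles in rad, forces in N, time in s.
With the tool pointing down it reaches from about 0.425 to 0.925 m from the base axis. Payload 6.8 kg.
Tool frame: the origin (TCP) lies at the very end of the fingers, on their centre line; the grasp point (between the pads) lies 19 mm behind it; z points along the fingers, y is the line along which they close (so a half turn about z gives the same grasp; the last joint's range is limited). The gripper opens to 85 mm and grips with 20 to 120 N. Pads are 22 mm wide; open, the fingers measure 114 mm over their backs; the gripper's body (76 mm by 85 mm) begins 54 mm behind the grasp point. The pads swing forward as they close: fully open they stand 13 mm farther back than shut.
Start: joints at [-1.365, 0.477, 0.022, 1.555, -0.011, 1.109, -0.083], TCP at [0.208, 0.642, 0.192] pointing down, gripper open.
Joint ranges: [-2.96, 2.96], [-0.34, 2.1], [-1.41, 1.46], [0.24, 2.44], [-1.37, 4.51], [0.17, 1.92], [-2.96, 2.96]. Speed limits (rad/s): [2.39, 2.39, 3.14, 3.14, 3.14, 3.14, 3.14].

### API

Orientations are given as a unit quaternion [w, x, y, z].
In Python, from station import monitor, eyes, bot gives the robot as it stands.
- The arm moves only by the tool tcp_steps, called after "Emit:" as name([rows], argument=value, ...), one row to a line, values as JSON. Schema: {"type":"object","properties":{"plan":{"type":"array","items":{"type":"array","prefixItems":[{"type":"array","items":{"type":"number"},"minItems":3,"maxItems":3},{"type":"number"},{"type":"number"}],"minItems":3,"maxItems":3},"minItems":1,"maxItems":20},"grip_n":{"type":"number"},"only":{"type":"string"},"quiet":{"type":"boolean"},"lines":{"type":"string"}},"required":["plan"],"additionalProperties":false}. plan is a list of rows, 1 to 20 of them, each written [[dx, dy, dz], turn, opening]: dx, dy, dz in m, then a turn about the tool's z in rad, then the opening from 0.0 (shut) to 1.0 (fully open); each row shifts and turns the commanded pose from where the row before left it, along the tool's axes as they then stand; what a row does not reach is not made up. A row lasts 1/10 s, in which the tool goes at most 0.05 m and 0.15 rad, less where a joint would pass 70% of its speed; a pose out of reach is approached as far as the arm can. The fingers move at their own pace and stop on an object; grip_n is the grip in N (left out, the last holds). Time passes only in rows, so rows that do not move let the fingers close. The tool returns the time, the measured TCP pose, the force, the opening and the grip force at its end. only (a regular expression) keeps the lines of the reply that match it, lines (a string "A,B") keeps lines A to B, and quiet returns only ok. Input that does not fit is refused with a message, and nothing moves.
- monitor.get_obs(): the state, without advancing time (a new reading comes with each control period).
- eyes.read_camera(name): name is "scene" or "top" or "wrist"; returns the picture (400x640x3 uint8, blue, green, red); there is no depth.
- eyes.camera_info(name): a dict with "vertical_fov" (degrees; the focal length in pixels is half the picture's height over the tangent of half this angle, whatever the lens; pixels are square), "cx", "cy" (the principal point, pixels), "view" (4x4, takes a point from world to camera coordinates); the wrist camera has in their place "hand_eye" (4x4, takes a point from camera to tool coordinates, whose origin is the TCP and whose axes are the flange's). Camera axes: x right, y up, looking along -z (the intrinsics and any distortion apply to the point x, -y, -z); pixel columns grow to the right and rows downward; lengths in m; the calibration is good to about 2 mm. The wrist camera is an equidistant fisheye: a pixel r from the principal point sees the ray r / f radians off the axis. A picture is of the moment at which its call begins: read the wrist's pose just before it. camera_info takes no time and is no camera call.
- bot.hand_in(): hands the job in; it is judged then, once.
The state is a dict: "t": time; "q": joint angles; "joint_vel": joint speeds; "joint_torque": joint torques, N m; "eef_pos": TCP position; "tool_rot": TCP orientation; "contact_force": force on the tool from outside, world axes, zero at the start; "torque": the same for the moment, N m; "gripper_width": opening from 0.0 (shut) to 1.0 (fully open); "grasp_force": force on a finger pad.
Only numpy, scipy, OpenCV 4.12 (cv2) and the standard library are available. Lean on these libraries where they do the work, as an engineer would, in place of code of your own. Each camera call takes 0.05 s, during which the arm holds its last target. There are 200 camera calls.

### The job

The small CNC router needs new pads under its front feet, so get its front end up: first push its sliding T-slot bed back until it is fully home and clicks into its catch, clear of the jacking lug, then stand the ratchet toe jack flat on the bench with its round saddle centred under the round lift pad of that lug. Pump the jack handle until both front feet are at least 12 mm off the bench with the handle pressed right down, and finish there, still holding the handle right down (do not let go: a colleague slips the pads in), the machine carried by the jack alone and the other things on the bench left where they are.

Things in the scene. Friction and masses are not known exactly. Their poses are not given: they have to be found in the camera images.
- router: Small CNC router (8.6 kg with bed): aluminium frame, black gantry cheeks; 400 mm (x) by 360 mm (y), 360 mm tall. Origin on the bench under its middle; y points to its front, x along the front beam, z up. It cannot slide; the rear feet stay down, the front can be lifted. Front beam face at y +180 mm, 30 to 70 mm up. Gantry at y -150 to +45 mm; spindle to y +60 mm, 138 mm up.
- lift_pad (a point): Centre of the underside of the round lift pad (28 mm across), 55 mm up while the router stands on its feet; router x 0, y +205 mm. It is under the jacking lug, a dark steel plate 50 mm wide in mid front beam, 48 mm out from the beam, top 70 mm up, with a hexagon bolt head (to 77 mm) above the pad's centre. The thin sheet angle (x -115) and cable clip (x +115) are no lift points. Axes as router.
- foot_left (a point): Centre of the underside of the router's front foot on its -x side (rubber, 34 mm across); z is 0 when on the bench.
- foot_right (a point): The same for the front foot on the router's +x side.
- bed (a joint): Sliding bed of the router: aluminium T-slot plate 300 mm (router x) by 180 mm (y), 15 mm thick, 88 to 103 mm up; clamps on it reach 126 mm. 0 = home at its rear stop, grows as it comes forward (router +y), max 0.135 m. Starts forward, overhanging the lug. Drags 2.5 N; in the last 10 mm a spring ball catch resists with some 10 N, then snaps in; caught, it reads 0 to 0.0025.
- bed_edge (a point): Middle of the bed's flat front edge face (300 mm wide, 15 mm tall), 95.5 mm up; at router y +175 mm when home. Any point of the edge may be pushed, square to it (router -y). Only the lug with its bolt head (to 77 mm up) lies in front of the beam there. Axes as router.
- jack: Loose grey ratchet toe jack, 0.92 kg. Origin on its underside, under the saddle; x points out along the toe, away from the handle; z up. Base plate x -200 to +30 mm, 70 mm wide, 8 mm thick. Column 44 mm (x) by 40 mm (y), see jack_column. Behind it, two ears (x -73 to -107 mm, 40 mm over both, 73 to 107 mm up) carry the handle pivot. Centre of mass at x -75 mm, 55 mm up.
- jack_column (a point): Point on the axis of the jack's upright column (jack x -55 mm), 115 mm above its underside: a place to grip it across jack y (flat parallel sides 40 mm apart). The column's top is at 135 mm; the rack bar stands out 6 mm above that and rises with the saddle. Axes as jack.
- saddle (a point): Centre of the top of the round saddle (32 mm across) on the toe, 46 mm above the jack's underside when lowered; column face 33 mm behind it. It ratchets up 8 mm a full stroke: with the handle right down it stands about 10, 18, 26, 34 mm above its lowest place in strokes 1 to 4 (then it is at its top), and it settles back 3.5 mm as the handle comes up. Axes as jack.
- jack_handle (a joint): Pump handle: 0 = up, where its spring returns it when let go; 0.60 rad = right down at its stop. Pivot at jack x -92 mm, 90 mm above the underside; the handle points to jack -x and slopes (0.45 minus this value) rad above level. Pressing at the grip takes 3 to 5 N empty, up to 12 N under the router's weight. It must come up to below 0.03 for the next tooth to catch.
- handle_grip (a point): Middle of the round rubber grip, on its axis, 180 mm from the pivot; 22 mm thick, 75 mm long. About 168 mm above the bench with the handle up and 63 mm with it right down. The point's axes turn with the handle; at handle 0 they are the jack's.
- screwdriver: Bystander, leave it: screwdriver 180 mm long, 26 mm thick, green handle, lying between robot and jack. Origin under its middle.
- spanner: Bystander, leave it: steel spanner 170 mm long, lying flat near the router's front corner. Origin under its middle.
- keyboard: Bystander, leave it: black keyboard 130 by 360 by 20 mm. Origin under its middle.
- mouse: Bystander, leave it: black computer mouse 110 by 58 by 36 mm. Origin under its middle.
- cutter_pot: Bystander, leave it: steel pot 64 mm across, 75 mm tall, with cutters standing in it to 113 mm. Origin under its middle.
- filter_cup: Bystander, leave it: black cup-shaped filter 72 mm across, 78 mm tall. Origin under its middle.
- pliers: Bystander, leave them: pliers with orange grips, 180 mm long, 14 mm high. Origin under their middle.

How it is judged:
On the way, in this order (a step that is already met when the one before it is completed fails the run):
1. the bed is fully home in its catch, the router still on its feet (value of joint bed below 0.004 m and height (world z) of foot_left below 0.002 m), for 0.2 s.
2. the jack stands flat on the bench with its saddle, still clear of the pad, centred under the lift pad (horizontal distance between saddle and lift_pad below 0.01 m and height (world z) of jack below 0.003 m and angle between jack's own z axis and vertical below 0.03 rad and height (world z) of foot_left below 0.002 m), for 0.2 s.
3. pumped: the saddle has taken the router's weight and its front feet leave the bench (contact force between jack and router above 10 N and height (world z) of foot_left above 0.002 m and value of joint bed below 0.004 m), for 0.1 s.
At the end, for the whole second after the job is handed in: For the last second: both front feet over 12 mm up; handle within 0.06 rad of its lower stop, pressed by the robot (over 1.5 N); pad resting on the saddle (over 10 N), centred within 12 mm; jack flat on the bench; bed in its catch (under 4 mm); robot not touching the router (height (world z) of each of foot_left, foot_right above 0.012 m and value of joint jack_handle above 0.54 rad and contact force between any of the fingers, the arm and jack above 1.5 N and contact force between jack and router above 10 N and contact force between each of the arm, the fingers and router below 0.5 N and horizontal distance between saddle and lift_pad below 0.012 m and height (world z) of jack below 0.004 m and angle between jack's own z axis and vertical below 0.05 rad and value of joint bed below 0.004 m and linear speed of router below 0.01 m/s); the arm keeps its last pose, push and grip.
It fails at once if a bystander is moved by more than 25 mm (distance of any of screwdriver, spanner, keyboard, mouse, cutter_pot, filter_cup, pliers from where it was at the start of the episode above 0.025 m).
It fails at once if the jack is tipped over (angle between jack's own z axis and vertical above 0.5 rad).
It also fails if it takes over 72 s, if anything falls off the work surface, if the arm or the gripper's body presses on something with over 40 N, if the wrist force passes 120 N, or if a joint passes its speed limit or range.

## Working session

There is one attempt and no reset: what is moved stays moved. The work goes in short steps, Python scripts to look and compute and a tool call to move; the robot and the scene stay as the last step left them, time stands still between calls to the robot, and variables do not carry over. Pictures are saved under pics/ and viewed, at most 10 in all, crops included, and the job is handed in when it is done.

```bash
ls; mkdir -p pics; python3 - <<'E'
from station import monitor, eyes, bot
import cv2, numpy as np
o=monitor.get_obs(); print({k:np.round(v,3).tolist() for k,v in o.items()})
for n in ("scene","top"):
    cv2.imwrite(f"pics/{n}0.png",eyes.read_camera(n)); i=eyes.camera_info(n); print(n,i)
print(eyes.camera_info("wrist"))
E
```

```text
pics
{'t': 0.0, 'q': [-1.365, 0.478, 0.022, 1.556, -0.011, 1.109, -0.083], 'joint_vel': [0.001, 0.001, 0.001, 0.0, -0.001, 0.002, 0.001], 'joint_torque': [0.001, -59.646, 1.608, -28.119, 0.012, 0.009, -0.0], 'eef_pos': [0.208, 0.641, 0.191], 'tool_rot': [-0.0, 0.156, 0.988, -0.001], 'contact_force': [0.083, 0.234, 0.152], 'torque': [0.019, -0.019, 0.012], 'grasp_force': 0.0, 'gripper_width': 0.999}
scene {'vertical_fov': 42.77553501318113, 'cx': 320.827422938978, 'cy': 196.13257895573483, 'view': array([[-0.34257735,  0.93930849, -0.01844787,  0.08017843],
       [-0.78137195, -0.27396359,  0.56071546,  0.38867626],
       [ 0.52163074,  0.20650306,  0.82780303, -1.89972885],
       [ 0.        ,  0.        ,  0.        ,  1.        ]])}
top {'vertical_fov': 57.112737690985035, 'cx': 321.6225425278475, 'cy': 201.24002121746543, 'view': array([[-0.02211413, -0.99965755,  0.01399117,  0.13104117],
       [ 0.9935173 , -0.02041309,  0.11183331, -0.54015151],
       [-0.11150941,  0.01637356,  0.99362848, -0.97716922],
       [ 0.        ,  0.        ,  0.        ,  1.        ]])}
{'vertical_fov': 65.70646984690485, 'cx': 316.6790669419852, 'cy': 194.25022006657235, 'hand_eye': array([[ 3.31126278e-04,  9.46292912e-01,  3.23310400e-01,
         8.29561614e-02],
       [ 9.99999768e-01, -1.20996593e-04, -6.70030974e-04,
        -8.23852607e-04],
       [-5.94926105e-04,  3.23310547e-01, -9.46292733e-01,
        -1.81850467e-01],
       [ 0.00000000e+00,  0.00000000e+00,  0.00000000e+00,
         1.00000000e+00]])}
```

View pics/scene0.png

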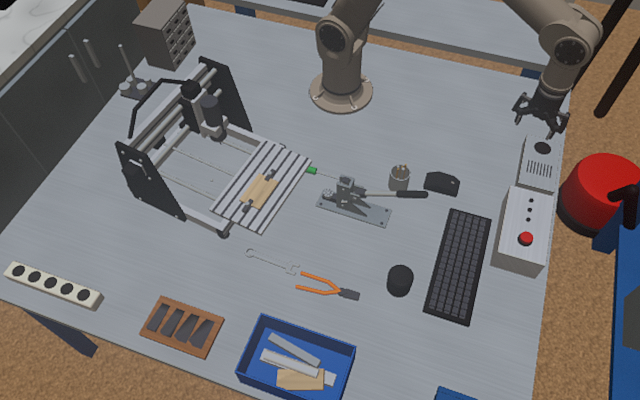

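View pics/top0.png

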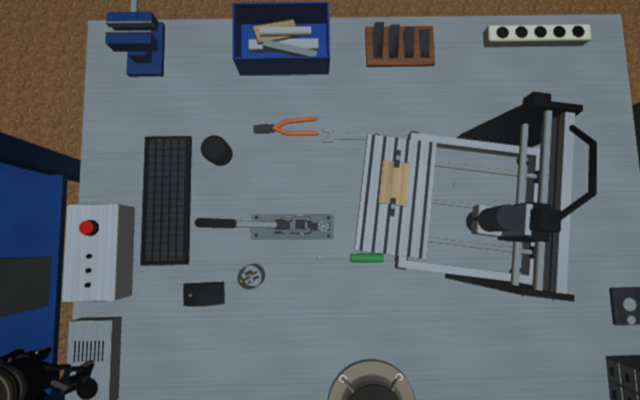

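The scene view shows the router left with its bed forward, and the jack in the middle with its toe towards the router. In the top view the bed's front edge runs (369,135)-(357,252), the jack plate runs x 251-334 at y≈226, the grip is at (215,223), and the screwdriver is at (350,258). I'll enlarge for pixel accuracy.

```bash
cat > h.py <<'E'
import numpy as np, cv2
from station import monitor, eyes
from scipy.spatial.transform import Rotation as R
def K(n):
    i=eyes.camera_info(n); return i, 200/np.tan(np.radians(i["vertical_fov"])/2)
def px2w(n,u,v,z):
    i,f=K(n); V=i["view"]; Rm=V[:3,:3]; c=-Rm.T@V[:3,3]
    d=Rm.T@np.array([(u-i["cx"])/f,-(v-i["cy"])/f,-1]); return c+d*(z-c[2])/d[2]
def w2px(n,p):
    i,f=K(n); q=i["view"][:3,:3]@np.asarray(p)+i["view"][:3,3]
    return np.array([i["cx"]+f*q[0]/-q[2], i["cy"]-f*q[1]/-q[2]])
def tool():
    o=monitor.get_obs(); q=o["tool_rot"]; return o, R.from_quat([q[1],q[2],q[3],q[0]]), np.array(o["eef_pos"])
def wrist_w2px(p, o_r_e=None):
    o,r,e=o_r_e or tool(); i,f=K("wrist"); H=i["hand_eye"]
    t=r.inv().apply(np.asarray(p)-e); q=H[:3,:3].T@(t-H[:3,3]); v=np.array([q[0],-q[1],-q[2]])
    th=np.arctan2(np.hypot(v[0],v[1]),v[2]); return np.array([i["cx"],i["cy"]])+f*th*v[:2]/np.hypot(v[0],v[1])
E
python3 - <<'E'
import cv2
a=cv2.imread("pics/top0.png")
cv2.imwrite("pics/c1.png",cv2.resize(a[110:310,190:450],None,fx=3,fy=3,interpolation=cv2.INTER_CUBIC))
from h import *
for l,u,v,z in [("bedcornerA",369,135,.103),("bedcornerB",357,252,.103),("plate",251,213,.008),("plate",334,213,.008),("plate",334,240,.008),("plate",251,240,.008),("grip",215,223,.168),("saddle",324,226,.046)]: print(l,px2w("top",u,v,z).round(4))
E
```

```text
bedcornerA [ 0.705 -0.006  0.103]
bedcornerB [0.405 0.035 0.103]
plate [0.5164 0.3162 0.008 ]
plate [0.5115 0.0854 0.008 ]
plate [0.4367 0.0873 0.008 ]
plate [0.4417 0.3162 0.008 ]
grip [0.4813 0.3718 0.168 ]
saddle [0.4742 0.1149 0.046 ]
```

View pics/c1.png

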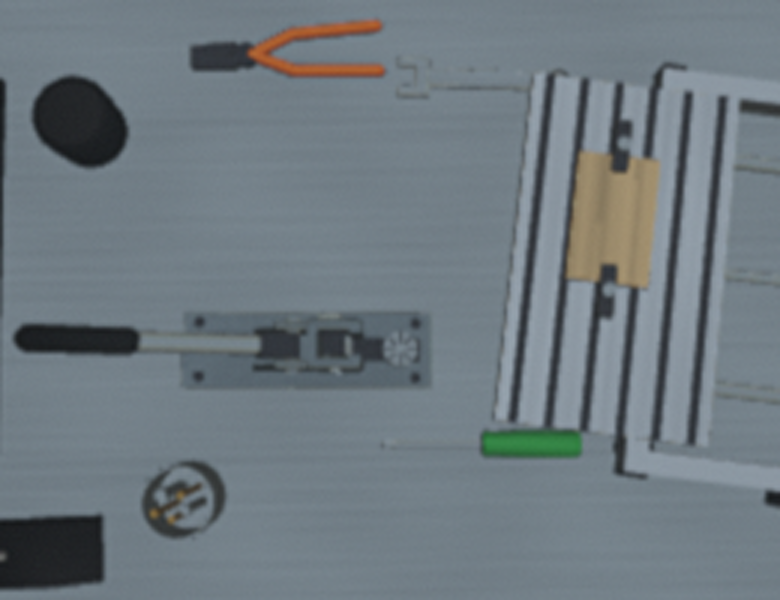

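Crop: bed front corners at full-frame (367.8,134.5) and (354.8,249.5); jack plate corners are about (250.5,214), (333,214), (333,239), (250,239), saddle centre (323.5,226). The grip axis lies on the jack's axis.

```bash
python3 - <<'E'
from h import *
P=lambda u,v,z: px2w("top",190+(u+.5)/3-.5,110+(v+.5)/3-.5,z)
A=P(535,75,.103);B=P(495,420,.103);C=P(706,444,.103)
print("A,B,C",A.round(4),B.round(4),C.round(4)); e=(A-B)[:2]; print("len",np.linalg.norm(e),"router x angle deg",np.degrees(np.arctan2(e[1],e[0])), "depth",np.linalg.norm((C-B)[:2]))
pc=[P(183,313,.008),P(431,313,.008),P(431,388,.008),P(182,388,.008)]
for c in pc: print(c.round(4))
d=(pc[1]+pc[2]-pc[0]-pc[3])[:2]; print("jack x ang",np.degrees(np.arctan2(d[1],d[0])),"centre",(sum(pc)/4).round(4))
print("saddle",P(401,349,.046).round(4),"grip",P(75,340,.168).round(4))
o,r,e=tool(); print(e,r.as_matrix().round(3))
E
```

```text
A,B,C [ 0.7059 -0.0035  0.103 ] [0.4109 0.0407 0.103 ] [ 0.3871 -0.135   0.103 ]
len 0.298278838470735 router x angle deg -8.513861745604997 depth 0.17727385443249
[0.5136 0.3171 0.008 ]
[0.5088 0.0873 0.008 ]
[0.4395 0.0891 0.008 ]
[0.4445 0.3181 0.008 ]
jack x ang -91.23226872635394 centre [0.4766 0.2029 0.008 ]
saddle [0.4743 0.1167 0.046 ] grip [0.4813 0.3725 0.168 ]
[0.20822178 0.64146017 0.19131711] [[-0.951  0.309 -0.   ]
 [ 0.309  0.951 -0.002]
 [-0.    -0.002 -1.   ]]
```

Emit:
tcp_steps([
  [[0,0,-0.005],0.14,0],
  [[0,0,-0.005],0.14,0],
  [[0,0,-0.005],0.14,0],
  [[0,0,-0.005],0.14,0],
  [[0,0,-0.005],0.14,0],
  [[0,0,-0.005],0.14,0],
  [[0,0,-0.005],0.14,0],
  [[0,0,-0.005],0.14,0],
  [[0,0,-0.005],0.14,0],
  [[0,0,-0.005],0.14,0],
])

```text
t: 1.1
eef_pos: [0.2081, 0.6417, 0.2418]
tool_rot: [0.0, 0.758, 0.653, -0.0]
contact_force: [0.6, -0.5, 0.9]
gripper_width: 0.004
grasp_force: 0.0
```

Emit:
tcp_steps([
  [[-0.036,0.0313,0],0,0],
  [[-0.036,0.0313,0],0,0],
  [[-0.036,0.0313,0],0,0],
  [[-0.036,0.0313,0],0,0],
  [[-0.036,0.0313,0],0,0],
  [[-0.036,0.0313,0],0,0],
  [[-0.036,0.0313,0],0,0],
  [[-0.036,0.0313,0],0,0],
  [[-0.036,0.0313,0],0,0],
  [[-0.036,0.0313,0],0,0],
  [[-0.036,0.0313,0],0,0],
  [[-0.036,0.0313,0],0,0],
  [[-0.036,0.0313,0],0,0],
  [[-0.036,0.0313,0],0,0],
  [[0,0,0],0,0],
  [[0,0,0],0,0],
])

```text
t: 2.7
eef_pos: [0.5702, 0.0794, 0.2417]
tool_rot: [-0.0, 0.757, 0.654, -0.001]
contact_force: [0.5, 0.5, -0.7]
gripper_width: -0.002
grasp_force: 0.0
```

```bash
python3 -c "
from h import *
o,r,e=tool();print(e,r.as_matrix().round(3),o['q'],(r.inv().apply(np.array([.567,.078,.087])-e)).round(4))"
```

```text
[0.57022327 0.07935134 0.24173365] [[ 0.146  0.989 -0.001]
 [ 0.989 -0.146 -0.001]
 [-0.001 -0.001 -1.   ]] [-0.75127305  0.30454676  0.63668815  1.77193754 -0.19786463  1.13069578
 -0.1977757 ] [-0.0017 -0.0029  0.1547]
```

Emit:
tcp_steps([
  [[0,-0.003,0.0385],0,0],
  [[0,0,0.0385],0,0],
  [[0,0,0.0385],0,0],
  [[0,0,0.0385],0,0],
  [[0,0,0],0,0],
  [[-0.02,0,0],0,0],
  [[-0.01,0,0],0,0],
  [[-0.01,0,0],0,0],
  [[-0.01,0,0],0,0],
  [[-0.01,0,0],0,0],
], grip_n=20)

```text
t: 3.7
eef_pos: [0.559, 0.0215, 0.0889]
tool_rot: [0.0, 0.756, 0.655, 0.001]
contact_force: [-0.5, -0.1, -1.1]
gripper_width: -0.0
grasp_force: 0.0
```

Emit:
tcp_steps([
  [[-0.01,0,0],0,0],
  [[-0.01,0,0],0,0],
  [[-0.01,0,0],0,0],
  [[-0.01,0,0],0,0],
  [[-0.01,0,0],0,0],
  [[-0.01,0,0],0,0],
])

```text
t: 4.3
eef_pos: [0.55, -0.0385, 0.0882]
tool_rot: [-0.0, 0.756, 0.655, -0.0]
contact_force: [0.1, -1.1, 0.6]
gripper_width: 0.0
grasp_force: 0.0
```

```bash
python3 -c "
from h import *
cv2.imwrite('pics/t2.png',eyes.read_camera('top')[110:310,290:490])
import cv2
a=cv2.imread('pics/t2.png');cv2.imwrite('pics/t2.png',cv2.resize(a,None,fx=3,fy=3,interpolation=cv2.INTER_CUBIC))"
```

```text
(no output)
```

View pics/t2.png

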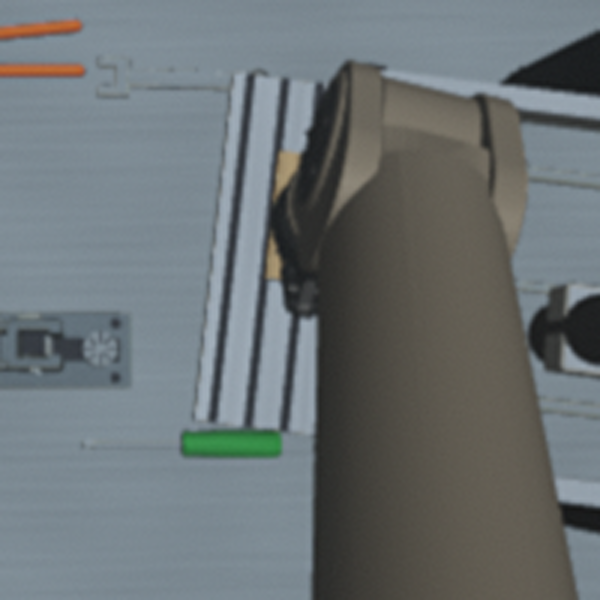

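```bash
python3 -c "
from h import *
o,r,e=tool();print(e,o['contact_force'],o['gripper_width']);u=w2px('top',e);print(u,(u-[290,110])*3)
for z in (0.1,0.15,.2): print(z,(w2px('top',[e[0],e[1],z])-[290,110])*3)
print(w2px('scene',e))
cv2.imwrite('pics/s2.png',cv2.resize(eyes.read_camera('scene')[90:260,150:390],None,fx=3,fy=3,interpolation=cv2.INTER_CUBIC))
cv2.imwrite('pics/w2.png',eyes.read_camera('wrist'))"
```

```text
[ 0.54966443 -0.04061365  0.0883134 ] [ 0.39892231 -1.56436245 -0.39820457] 0.0012525984722777071
[383.70488897 194.80662268] [281.11466691 254.41986803]
0.1 [283.60783561 252.64815061]
0.15 [295.00916691 244.5460365 ]
0.2 [307.75850756 235.48598817]
[272.0459262  189.59244022]
```

View pics/s2.png

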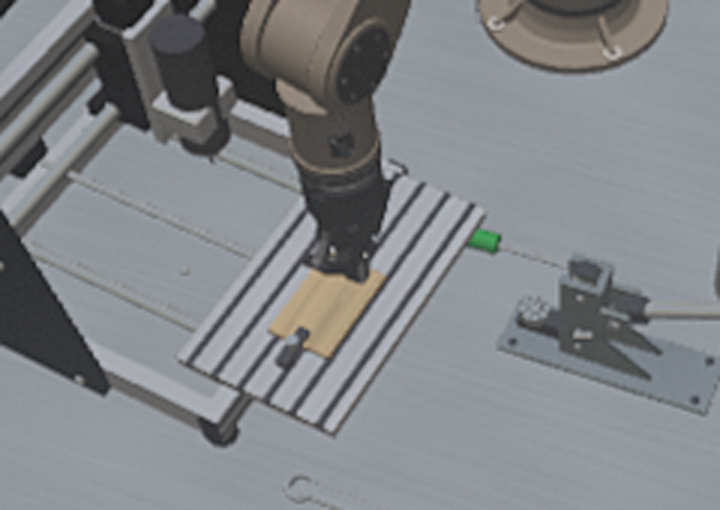

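View pics/w2.png

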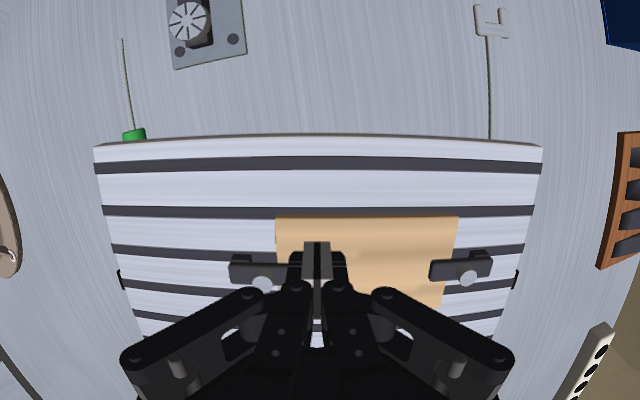

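The scene and wrist views show the closed fingers over the bed instead of in front of it. The tips are at about (317,243), the bed front corners at (95,147) and (542,147), and the saddle at (188,22). I'll check the wrist calibration against these known points.

```bash
python3 -c "
from h import *
t=tool();e=t[2]
print('tcp',wrist_w2px(e+1e-6,t))
print('A',wrist_w2px([.7059,-.0035,.103],t),'B',wrist_w2px([.4109,.0407,.103],t),'sad',wrist_w2px([.4743,.1167,.046],t))
for dz in (0.02,.03,.04,.05): 
  t2=(t[0],t[1],e+[0,0,dz]); print(dz,wrist_w2px([.7059,-.0035,.103],t2),wrist_w2px([.4109,.0407,.103],t2),wrist_w2px([.4743,.1167,.046],t2))
from scipy.optimize import least_squares
obs=[([.7059,-.0035,.103],(542,147)),([.4109,.0407,.103],(95,147)),([.4743,.1167,.046],(188,22))]
f=lambda d:np.concatenate([wrist_w2px(p,(t[0],t[1],e+d))-u for p,u in obs])
s=least_squares(f,[0,0,0]);print(s.x,s.fun)
"
```

```text
tcp [316.25858489 224.30518994]
A [541.39949832 149.21343147] B [ 91.24518017 147.28113236] sad [186.29730954  21.36031444]
0.02 [524.66272607 143.5519079 ] [108.03357095 141.76014912] [195.84708085  26.02958901]
0.03 [517.05336983 141.06368927] [115.66618993 139.33598968] [200.14574947  28.15949701]
0.04 [509.90339139 138.77336507] [122.83791209 137.10595032] [204.16530895  30.16685159]
0.05 [503.18004877 136.66118269] [129.58160009 135.05053817] [207.9306041  32.0609996]
[-1.44902607e-03 -4.21569635e-05  1.79161463e-03] [-0.66926001  1.43716193 -0.73288955 -0.76196213  0.91489964 -0.7690915 ]
```

```bash
python3 -c "
from h import *
t=tool();e=t[2]
for x in (-.011,0,.011):
  print(x,[(z,wrist_w2px(e+t[1].apply([x,1e-6,z]),t).round(0).tolist()) for z in (0,-.01,-.02,-.03,-.04)])
"; python3 -c "
import cv2
a=cv2.imread('pics/w2.png');cv2.imwrite('pics/w3.png',cv2.resize(a[200:320,230:410],None,fx=4,fy=4,interpolation=cv2.INTER_CUBIC))"
```

```text
-0.011 [(0, [316.0, 239.0]), (-0.01, [316.0, 247.0]), (-0.02, [316.0, 255.0]), (-0.03, [316.0, 263.0]), (-0.04, [316.0, 273.0])]
0 [(0, [316.0, 224.0]), (-0.01, [316.0, 231.0]), (-0.02, [316.0, 238.0]), (-0.03, [316.0, 247.0]), (-0.04, [316.0, 256.0])]
0.011 [(0, [316.0, 208.0]), (-0.01, [316.0, 215.0]), (-0.02, [316.0, 221.0]), (-0.03, [316.0, 229.0]), (-0.04, [316.0, 237.0])]
```

View pics/w3.png

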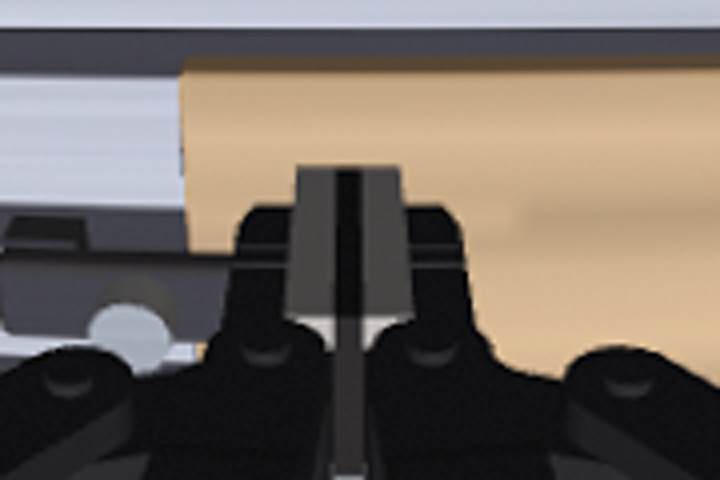

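The wrist camera shows the pad tips at row ≈242, while the reported TCP projects to row 224. With both pad faces at x=+11 mm, that puts the real tips about 45 mm short of the reported TCP. The scene view agrees, and so does the lack of contact. I'll use a tip offset of -45 mm, back out the way I came, lower by 41 mm and push.

Emit:
tcp_steps([
  [[0.03,0,0],0,0],
  [[0.03,0,0],0,0],
  [[0.03,0,0],0,0],
  [[0.03,0,0],0,0],
  [[0,0,0],0,0],
  [[0,0,0.02],0,0],
  [[0,0,0.021],0,0],
  [[0,0,0],0,0],
  [[-0.02,0,0],0,0],
  [[-0.02,0,0],0,0],
  [[-0.01,0,0],0,0],
  [[-0.01,0,0],0,0],
  [[0,0,0],0,0],
])

```text
t: 5.75
eef_pos: [0.5589, 0.0207, 0.0478]
tool_rot: [0.0, 0.756, 0.654, 0.0]
contact_force: [-0.3, 1.3, 0.4]
gripper_width: 0.004
grasp_force: 0.0
```

Emit:
tcp_steps([
  [[-0.01,0,0],0,0],
  [[-0.01,0,0],0,0],
  [[-0.01,0,0],0,0],
])

```text
t: 6.05
eef_pos: [0.5547, -0.0078, 0.0474]
tool_rot: [-0.0, 0.755, 0.655, 0.0]
contact_force: [0.7, 3.7, 3.2]
gripper_width: -0.004
grasp_force: 1.7
```

Emit:
tcp_steps([
  [[-0.01,0,0],0,0],
  [[-0.01,0,0],0,0],
  [[-0.01,0,0],0,0],
  [[-0.01,0,0],0,0],
  [[-0.01,0,0],0,0],
  [[-0.01,0,0],0,0],
])

```text
t: 6.65
eef_pos: [0.5458, -0.0682, 0.0472]
tool_rot: [0.0, 0.756, 0.655, 0.0]
contact_force: [1.0, 2.6, 2.5]
gripper_width: 0.001
grasp_force: 1.7
```

```bash
python3 -c "
from h import *
a=eyes.read_camera('wrist'); cv2.imwrite('pics/w4.png',a)"
```

```text
(no output)
```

View pics/w4.png

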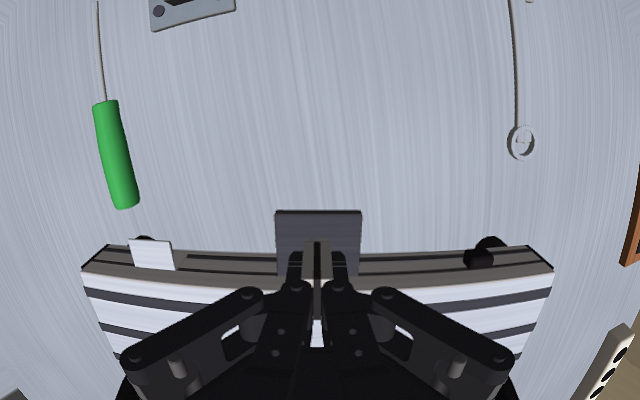

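The bed is moving: the lug shows with front-edge corners at (275,211) and (361,211), and the fingers clear it. The push is about 3 N and on target. Next I'll measure the lug and the remaining distance.

```bash
cat >> h.py <<'E'
def wpx2w(u,v,z,t=None):
    o,r,e=t or tool(); i,f=K("wrist"); H=i["hand_eye"]; d=np.array([u-i["cx"],v-i["cy"]]); n=np.hypot(*d); th=n/f
    c=np.array([np.sin(th)*d[0]/n,-np.sin(th)*d[1]/n,-np.cos(th)])
    w=r.apply(H[:3,:3]@c); p=e+r.apply(H[:3,3]); return p+w*(z-p[2])/w[2]
E
python3 -c "
from h import *
t=tool();print(t[2],t[0]['contact_force'])
a=wpx2w(275,211,.07,t);b=wpx2w(361.5,211,.07,t);m=(a+b)/2;print(a,b,np.linalg.norm(a-b),m)
an=np.radians(81.5);y=np.array([np.cos(an),np.sin(an),0])
print('pad',m-.023*y,'edgehome',m-.053*y)
c=wpx2w(88,271,.103,t);d=wpx2w(548,275,.103,t);print('edge now ends',c,d, np.linalg.norm(c-d))
print('edge to lugfront', np.dot(m-(c+d)/2,y))
"
```

```text
[ 0.54521766 -0.07064443  0.04726328] [-0.62254445 -2.04458124  0.29373352]
[ 0.52517397 -0.04913389  0.07      ] [ 0.57285981 -0.05611454  0.07      ] 0.04819407307265279 [ 0.54901689 -0.05262422  0.07      ]
pad [ 0.54561727 -0.07537158  0.07      ] edgehome [ 0.54118299 -0.10504206  0.07      ]
edge now ends [ 0.40589509 -0.0603596   0.103     ] [ 0.68564357 -0.10475638  0.103     ] 0.2832495096984924
edge to lugfront 0.030084992321675042
```

Emit:
tcp_steps([
  [[-0.007,0,0],0,0],
  [[-0.007,0,0],0,0],
  [[-0.004,0,0],0,0],
  [[-0.003,0,0],0,0],
  [[-0.003,0,0],0,0],
])

```text
t: 7.2
eef_pos: [0.543, -0.0833, 0.047]
tool_rot: [-0.004, 0.754, 0.657, 0.002]
contact_force: [1.4, 25.8, 7.5]
gripper_width: -0.002
grasp_force: 13.0
```

Emit:
tcp_steps([
  [[-0.003,0,0],0,0],
  [[0,0,0],0,0],
])

```text
t: 7.4
eef_pos: [0.5422, -0.0895, 0.047]
tool_rot: [-0.002, 0.754, 0.657, 0.001]
contact_force: [-0.0, 1.9, 1.7]
gripper_width: -0.0
grasp_force: 1.3
```

Emit:
tcp_steps([
  [[-0.003,0,0],0,0],
  [[0,0,0],0,0],
])

```text
t: 7.6
eef_pos: [0.5418, -0.0922, 0.047]
tool_rot: [-0.002, 0.755, 0.656, 0.001]
contact_force: [0.7, 14.0, 3.9]
gripper_width: 0.003
grasp_force: 6.9
```

Emit:
tcp_steps([
  [[-0.003,0,0],0,0],
  [[0,0,0],0,0],
])

```text
t: 7.8
eef_pos: [0.5417, -0.0921, 0.047]
tool_rot: [-0.004, 0.754, 0.657, 0.002]
contact_force: [-0.1, 20.6, 7.3]
gripper_width: -0.003
grasp_force: 10.4
```

Catch snap at 7.3 s, then force builds with no travel: the bed is home. I'll back off and go above the jack column.

Emit:
tcp_steps([
  [[0.03,0,0],0,0],
  [[0.03,0,0],0,0],
  [[0,0,-0.035],0,0],
  [[0,0,-0.035],0,0],
  [[0,0,-0.035],0,1],
  [[0.04,-0.01,0],-0.127,1],
  [[0.04,-0.01,0],0,1],
  [[0.04,-0.02,0],0,1],
  [[0.04,-0.02,0],0,1],
  [[0,0,0],0,1],
  [[0,0,0],0,1],
])

```text
t: 8.9
eef_pos: [0.497, 0.1212, 0.1519]
tool_rot: [0.0, 0.712, 0.702, -0.0]
contact_force: [-0.3, -0.6, 0.5]
gripper_width: 1.0
grasp_force: 0.0
```

```bash
python3 -c "
from h import *
t=tool();o,r,e=t;print(e,np.degrees(np.arctan2(*r.as_matrix()[1::-1,0])),r.as_matrix()[2].round(4))
print(r.inv().apply(np.array([.4760,.1729,.052])-e))
cv2.imwrite('pics/t5.png',cv2.resize(eyes.read_camera('top')[140:290,230:430],None,fx=4,fy=4,interpolation=cv2.INTER_CUBIC))
cv2.imwrite('pics/w5.png',eyes.read_camera('wrist'))"
```

```text
[0.49704687 0.12121639 0.15192795] 89.20800045694094 [-9.e-04 -3.e-04 -1.e+00]
[ 0.05147689 -0.02173323  0.09988773]
```

View pics/w5.png

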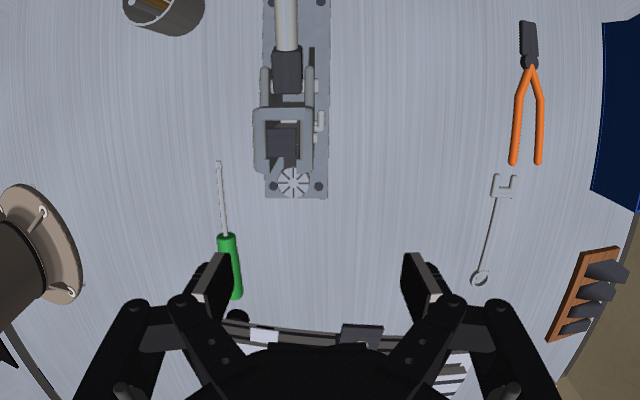

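The wrist view shows the column top centred at about (284,140), the saddle at (293,182), and nothing in the descent path.

```bash
python3 -c "
from h import *
t=tool()
print('col',wpx2w(284,140,.135,t),'sad',wpx2w(293,182,.046,t))
print('proj col top centre',wrist_w2px([.4760,.1729,.135],t),'sad',wrist_w2px([.4748,.1179,.046],t))
"
```

```text
col [0.4777694  0.17151785 0.135     ] sad [0.47503309 0.11647795 0.046     ]
proj col top centre [281.2090642  137.98863619] sad [292.7018093  180.60103908]
```

Emit:
tcp_steps([
  [[0.026,-0.0105,0],0,1],
  [[0.026,-0.0105,0],0,1],
  [[0,0,0],0,1],
  [[0,0,0.03],0,1],
  [[0,0,0.03],0,1],
  [[0,0,0.02],0,1],
  [[0,0,0.02],0,1],
  [[0,0,0],0,1],
])

```text
t: 9.8
eef_pos: [0.4764, 0.1705, 0.0501]
tool_rot: [-0.0, 0.714, 0.7, -0.002]
contact_force: [-0.2, -0.6, 0.1]
gripper_width: 1.0
grasp_force: 0.0
```

Emit:
tcp_steps([
  [[0,0,0],0,0],
  [[0,0,0],0,0],
  [[0,0,0],0,0],
  [[0,0,0],0,0],
  [[0,0,0],0,0],
  [[0,0,0],0,0],
  [[0,0,0],0,0],
  [[0,0,0],0,0],
], grip_n=80)

```text
t: 10.6
eef_pos: [0.4773, 0.1737, 0.0533]
tool_rot: [-0.0, 0.713, 0.701, 0.0]
contact_force: [-3.5, -0.9, 7.4]
gripper_width: 0.461
grasp_force: 80.0
```

Emit:
tcp_steps([
  [[0,0,-0.01],0,0],
  [[0,0,-0.01],0,0],
  [[0,0,0],0,0],
  [[0,0,0],0,0],
])

```text
t: 11.0
eef_pos: [0.4773, 0.1737, 0.0724]
tool_rot: [0.0, 0.713, 0.702, 0.0]
contact_force: [-0.4, -0.5, -9.3]
gripper_width: 0.46
grasp_force: 82.4
```

```bash
python3 -c "
from h import *
a=cv2.imread('pics/t5.png');g=cv2.cvtColor(a,cv2.COLOR_BGR2GRAY)
full=lambda u,v:(230+(u+.5)/4-.5,140+(v+.5)/4-.5)
u=w2px('top',[.5456,-.0754,.07]);c=((u-[230,140])*4).round().astype(int);print('pred',u,c)
s=g[c[1]-72:c[1]+73:8,c[0]-88:c[0]+89:8]
print(s)
"
```

```text
pred [395.64815833 196.96552116] [663 228]
[[133 134 134 135 134 135 135 135 136 135 134 135 134 134 136  76  62 158
  132 115 162 117  53]
 [130 131 132 131 131 132 132 131 133 131 131 130 131 133 134  68  75 159
  129 130 161 107  60]
 [134 134 135 133 134 135 134 136 135 134 135 135 135 134 139  62  86 161
  126 152 160  92  65]
 [133 132 133 134 134 134 133 136 136 135 135 135 134 136 132  56  98 162
  110 153 161  82  76]
 [131 131 131 131 130 131 133  97  95 111 125 128 128 132 129  54 110 163
  101 156 161  73  87]
 [130 132 130 131 132 132 134  61  54  56  61  62  63  76  85  52 117 162
   91 159 160  70  99]
 [131 131 131 131 131 133 124  60  56  57  57  56  54  56  57  55 129 163
  101 158 151  63 110]
 [134 133 132 133 134 134 120  59  56  56  64  78  63  56  58  57 140 158
  109 162 146  57 112]
 [130 130 131 130 130 131 110  54  56  57 121 139 120  65  56  57 153 149
  107 163 135  53 124]
 [129 128 128 129 128 131 110  53  
[... 235 characters left out ...]
124 163 114  54 157]
 [128 129 130 128 129 131  77  54  56  56  58  57  56  58  55  89 161 125
  146 161 103  62 157]
 [129 130 129 128 129 130  81  64  57  54  55  57  56  58  54  99 163 112
  155 162  86  69 160]
 [127 128 129 129 128 130 129 124 117 115 109  98  81  50  48 113 163 101
  154 163  79  84 161]
 [129 129 129 129 130 129 131 132 131 133 133 134 136 100  42 116 163  93
  157 162  69  92 161]
 [130 131 130 131 131 131 131 131 131 131 132 132 135 114  51 128 161  99
  159 153  60 106 163]
 [130 129 130 130 129 129 129 130 129 129 128 129 131 104  48 139 157 108
  163 150  57 114 162]
 [128 129 129 129 128 129 129 128 130 130 129 130 132  94  50 151 149 110
  165 141  52 117 161]]
```

```bash
python3 -c "
from h import *
a=cv2.imread('pics/t5.png');g=cv2.cvtColor(a,cv2.COLOR_BGR2GRAY)
m=(g[200:262,640:712]>95).astype(np.uint8)
n,l,st,ce=cv2.connectedComponentsWithStats(m);print(st,ce)
k=1+np.argmin([np.hypot(*(c-[24,28])) for c in ce[1:]]);u=640+ce[k][0];v=200+ce[k][1]
p=px2w('top',230+(u+.5)/4-.5,140+(v+.5)/4-.5,.077);print('bolt',u,v,p)
o,r,e=tool();an=np.arctan2(r.as_matrix()[1,0],r.as_matrix()[0,0]);print('tool x deg',np.degrees(an))
"
```

```text
[[   0    0   62   62 3055]
 [  55    0   17   62  852]
 [  11   14   27   27  557]] [[29.5502455  30.47528642]
 [64.50821596 32.83568075]
 [23.76122083 27.06283662]]
bolt 663.7612208258528 227.06283662477557 [ 0.54628172 -0.07370817  0.077     ]
tool x deg 89.10746053082958
```

Emit:
tcp_steps([
  [[-0.0131,0.0088,0],0,0],
  [[-0.0131,0.0088,0],0,0],
  [[-0.0131,0.0088,0],0,0],
  [[-0.0131,0.0088,0],0,0],
  [[-0.0131,0.0088,0],0,0],
  [[-0.0131,0.0088,0],0,0],
  [[-0.0131,0.0088,0],0,0],
  [[-0.0131,0.0088,0],0,0],
  [[-0.0131,0.0088,0],0,0],
  [[-0.0131,0.0088,0],0,0],
  [[0,0,0],0.067,0],
  [[0,0,0],0.066,0],
  [[0,0,0.008],0,0],
  [[0,0,0.008],0,0],
  [[0,0,0],0,0],
  [[0,0,0],0,0],
])

```text
t: 12.6
eef_pos: [0.5628, 0.0411, 0.0556]
tool_rot: [-0.0, 0.757, 0.653, -0.0]
contact_force: [-0.2, -0.2, -7.4]
gripper_width: 0.453
grasp_force: 82.3
```

```bash
python3 -c "
from h import *
t=tool();o,r,e=t;print(e,np.degrees(np.arctan2(*r.as_matrix()[1::-1,0])))
s=e-.0567*r.as_matrix()[:,0];print('saddle est',s)
print('saddle seen px pred',wrist_w2px([s[0],s[1],.049],t),'bolt pred px',wrist_w2px([.5463,-.0737,.077],t))
print('to go',r.inv().apply(np.array([.5463,-.0740,0])-s))
cv2.imwrite('pics/t6.png',cv2.resize(eyes.read_camera('top')[140:290,300:500],None,fx=4,fy=4,interpolation=cv2.INTER_CUBIC))
cv2.imwrite('pics/w6.png',eyes.read_camera('wrist'))"
```

```text
[0.56277993 0.04111805 0.05563566] 81.51596418568288
saddle est [ 0.55441476 -0.01496148  0.05565746]
saddle seen px pred [316.29401368 289.4099673 ] bolt pred px [317.07258807 368.3149763 ]
to go [-0.05956827  0.00074436  0.05567958]
```

Emit:
tcp_steps([
  [[-0.01,0,0],0,0],
  [[-0.01,0,0],0,0],
  [[-0.01,0,0],0,0],
  [[-0.01,0,0],0,0],
  [[-0.01,0.0005,0],0,0],
  [[-0.0095,0,0],0,0],
  [[0,0,0],0,0],
  [[0,0,0.002],0,0],
  [[0,0,0.001],0,0],
  [[0,0,0],0,0],
])

```text
t: 13.7
eef_pos: [0.5551, -0.0173, 0.0534]
tool_rot: [-0.0, 0.758, 0.653, 0.0]
contact_force: [-1.8, -0.5, -2.8]
gripper_width: 0.46
grasp_force: 82.9
```

```bash
python3 -c "
from h import *
t=tool();o,r,e=t;s=e-.0567*r.as_matrix()[:,0];print('saddle est',s,'err',r.inv().apply(np.array([.5463,-.0740,0])-s)[:2],e[2])"
```

```text
saddle est [ 0.54670021 -0.07332887  0.05337689] err [-0.00074598 -0.00030393] 0.05340137417525953
```

Emit:
tcp_steps([
  [[0,0,0.001],0,0],
  [[0,0,0],0,0.7],
  [[0,0,0],0,0.8],
  [[0,0,0],0,0.9],
  [[0,0,0],0,0.9],
  [[0,0,0],0,0.9],
  [[0,0,-0.02],0,0.9],
  [[0,0,-0.03],0,0.9],
  [[0,0,-0.03],0,0.9],
  [[0,0,-0.03],0,0.9],
  [[0,0,-0.02],0,0.6],
  [[0,0,0],0,0.4],
  [[0,0,0],0,0],
])

```text
t: 15.0
eef_pos: [0.5548, -0.0176, 0.182]
tool_rot: [-0.0, 0.758, 0.653, 0.0]
contact_force: [0.2, -0.4, -0.6]
gripper_width: 0.397
grasp_force: 0.0
```

```bash
python3 -c "
from h import *
t=tool();o,r,e=t;print(e)
cv2.imwrite('pics/w7.png',eyes.read_camera('wrist'));cv2.imwrite('pics/t7.png',eyes.read_camera('top'))"
```

```text
[ 0.55481229 -0.01757358  0.18203517]
```

View pics/w7.png

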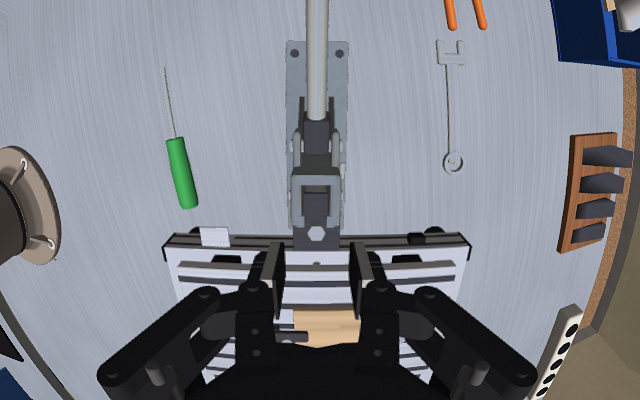

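The jack sits square under the lug: bolt head at (316,234), plate rear corners (287,41) and (348,41), and the handle runs straight back along column 316. A numeric check of the centring follows.

```bash
python3 -c "
from h import *
t=tool();o,r,e=t;X=r.as_matrix()[:,0]
a=wpx2w(286.5,41,.008,t);b=wpx2w(348.5,41,.008,t);m=(a+b)/2;print(np.linalg.norm(a-b));print('rear mid',m,'saddle',m-.2*X)
print('bolt',wpx2w(316,233.5,.077,t))
s=np.array([.5465,-.0735,0]);g=s+.254*X;print('grip up',g,'to go',r.inv().apply(g-e))
"
```

```text
0.06933712772707394
rear mid [0.57594581 0.12312398 0.008     ] saddle [ 0.54629748 -0.07466622  0.00810187]
bolt [ 0.54487732 -0.07451269  0.077     ]
grip up [ 5.84153386e-01  1.77693562e-01 -1.29372375e-04] to go [0.1977357  0.00121397 0.18104705]
```

Emit:
tcp_steps([
  [[0.033,0,0],0,0],
  [[0.033,0,0],0,0],
  [[0.033,0,0],0,0],
  [[0.033,0,0],0,0],
  [[0.033,0,0],0,0],
  [[0.033,0.001,0],0,0],
  [[0,0,0],0,0],
  [[0,0,0.02],0,0],
  [[0,0,0.02],0,0],
  [[0.002,0,0.01],0,0],
  [[0,0,0],0,0],
], grip_n=40)

```text
t: 16.2
eef_pos: [0.5845, 0.179, 0.1304]
tool_rot: [-0.0, 0.758, 0.652, -0.002]
contact_force: [-2.1, -2.1, 1.0]
gripper_width: 0.001
grasp_force: 1.2
```

Emit:
tcp_steps([
  [[0.004,0,0.012],0,0],
  [[0.004,0,0.012],0,0],
  [[0.003,0,0.012],0,0],
  [[0.002,0,0.012],0,0],
  [[0.001,0,0.012],0,0],
  [[0,0,0.012],0,0],
  [[0,0,0.012],0,0],
  [[0,0,0.01],0,0],
  [[0,0,0],0,0],
])

```text
t: 17.1
eef_pos: [0.5882, 0.1949, 0.0373]
tool_rot: [-0.0, 0.758, 0.653, 0.001]
contact_force: [-0.2, 3.7, 9.5]
gripper_width: 0.003
grasp_force: 4.7
```

Emit:
tcp_steps([
  [[0,0,0.006],0,0],
  [[0,0,0],0,0],
])

```text
t: 17.3
eef_pos: [0.5884, 0.1948, 0.0341]
tool_rot: [-0.001, 0.758, 0.653, 0.001]
contact_force: [-7.0, 2.7, 25.3]
gripper_width: 0.004
grasp_force: 12.9
```

Emit:
tcp_steps([
  [[0,0,0.006],0,0],
  [[0,0,0],0,0],
])

```text
t: 17.5
eef_pos: [0.5888, 0.1948, 0.0318]
tool_rot: [-0.002, 0.758, 0.652, 0.002]
contact_force: [-18.4, -0.1, 57.4]
gripper_width: -0.002
grasp_force: 27.7
```

Emit:
tcp_steps([
  [[0,0,0.004],0,0],
  [[0,0,0],0,0],
])

```text
t: 17.7
eef_pos: [0.589, 0.1948, 0.0302]
tool_rot: [-0.002, 0.758, 0.652, 0.002]
contact_force: [-25.1, -2.5, 78.3]
gripper_width: 0.002
grasp_force: 37.5
```

Emit:
tcp_steps([
  [[0,0,-0.012],0,0],
  [[0,0.003,-0.012],0,0],
  [[0,0,-0.012],0,0],
  [[-0.001,0,-0.012],0,0],
  [[-0.002,0,-0.012],0,0],
  [[-0.003,0,-0.012],0,0],
  [[-0.004,0,-0.012],0,0],
  [[-0.004,0,-0.012],0,0],
  [[-0.002,0,-0.012],0,0],
  [[0,0,-0.01],0,0],
  [[0,0,0],0,0],
  [[0,0,0],0,0],
])

```text
t: 18.9
eef_pos: [0.5888, 0.1775, 0.1404]
tool_rot: [0.0, 0.758, 0.653, 0.001]
contact_force: [1.4, -1.6, 1.6]
gripper_width: -0.0
grasp_force: 1.2
```

```bash
python3 -c "
from h import *
o,r,e=tool();print(e)
cv2.imwrite('pics/t8.png',eyes.read_camera('top'));cv2.imwrite('pics/w8.png',eyes.read_camera('wrist'));cv2.imwrite('pics/s8.png',eyes.read_camera('scene'))
s7=cv2.imread('pics/t7.png')
for n in ('t7','t8'):
  a=cv2.imread(f'pics/{n}.png');g=cv2.cvtColor(a,cv2.COLOR_BGR2GRAY);m=(g[188:206,386:404]>95).astype(np.uint8);n_,l,st,ce=cv2.connectedComponentsWithStats(m);print(n,st.tolist(),ce.round(1).tolist())
"
```

```text
[0.58876061 0.17748643 0.14036885]
t7 [[0, 0, 18, 18, 323], [10, 11, 1, 1, 1]] [[8.5, 8.5], [10.0, 11.0]]
t8 [[0, 0, 18, 18, 288], [13, 0, 3, 1, 3], [7, 6, 6, 6, 33]] [[8.3, 8.6], [14.0, 0.0], [9.4, 8.4]]
```

```bash
python3 -c "
from h import *
o,r,e=tool();X=r.as_matrix()[:,0];Y=r.as_matrix()[:,1]
S=np.array([.5463,-.0742,.008])
for n in ('t8','s8'):
  g=cv2.cvtColor(cv2.imread(f'pics/{n}.png'),cv2.COLOR_BGR2GRAY).astype(np.float32)
  cam='top' if n[0]=='t' else 'scene'
  def prof(pts):
    P=np.array([w2px(cam,p) for p in pts],np.float32); return cv2.remap(g,P[:,:1].copy(),P[:,1:].copy(),cv2.INTER_LINEAR).ravel().astype(int).tolist()
  for lat in (-.025,.028): print(n,'rear @184..216 by 4, lat',lat,prof([S+d*X+lat*Y for d in np.arange(.184,.217,.004)]))
  for d in (.15,.19): print(n,'sides at',d,prof([S+d*X+l*Y for l in np.arange(-.047,-.022,.004)]),prof([S+d*X+l*Y for l in np.arange(.023,.048,.004)]))
"
```

```text
t8 rear @184..216 by 4, lat -0.025 [79, 83, 85, 87, 89, 91, 91, 93, 95]
t8 rear @184..216 by 4, lat 0.028 [96, 66, 70, 74, 78, 82, 85, 87, 89]
t8 sides at 0.15 [132, 131, 126, 103, 100, 102, 104] [131, 114, 106, 119, 129, 129, 129]
t8 sides at 0.19 [88, 88, 87, 86, 85, 84, 83] [68, 66, 65, 69, 82, 97, 112]
s8 rear @184..216 by 4, lat -0.025 [84, 120, 133, 123, 139, 151, 151, 152, 152]
s8 rear @184..216 by 4, lat 0.028 [93, 127, 134, 109, 140, 151, 150, 149, 150]
s8 sides at 0.15 [149, 151, 151, 145, 132, 127, 127] [131, 131, 134, 123, 121, 148, 150]
s8 sides at 0.19 [151, 151, 150, 147, 136, 131, 129] [133, 133, 135, 127, 109, 147, 151]
```

Emit:
tcp_steps([
  [[0.004,0,0.012],0,0],
  [[0.004,0,0.012],0,0],
  [[0.004,0,0.012],0,0],
  [[0.003,0,0.012],0,0],
  [[0.002,0,0.012],0,0],
  [[0,0,0.012],0,0],
  [[0,0,0.012],0,0],
  [[0,0,0.012],0,0],
  [[0,0,0.008],0,0],
  [[0,0,0],0,0],
])

```text
t: 20.05
eef_pos: [0.592, 0.1976, 0.0357]
tool_rot: [-0.0, 0.757, 0.653, 0.002]
contact_force: [2.1, 5.4, 9.9]
gripper_width: 0.003
grasp_force: 4.9
```

Emit:
tcp_steps([
  [[0,0,0.002],0,0],
  [[0,0,0],0,0],
])

```text
t: 20.25
eef_pos: [0.5921, 0.1976, 0.0348]
tool_rot: [-0.001, 0.757, 0.653, 0.002]
contact_force: [1.6, 3.4, 12.2]
gripper_width: 0.001
grasp_force: 6.4
```

Emit:
tcp_steps([
  [[0,0,0.001],0,0],
  [[0,0,0],0,0],
])

```text
t: 20.45
eef_pos: [0.5921, 0.1976, 0.0344]
tool_rot: [-0.001, 0.757, 0.653, 0.002]
contact_force: [-0.3, 4.0, 17.0]
gripper_width: -0.001
grasp_force: 8.5
```

```bash
python3 -c "
from h import *
cv2.imwrite('pics/s9.png',eyes.read_camera('scene'));cv2.imwrite('pics/t9.png',eyes.read_camera('top'))"
```

Emit:
tcp_steps([
  [[0,0,-0.01],0,0],
  [[0,0,-0.012],0,0],
  [[0,0,-0.012],0,0],
  [[-0.001,0,-0.012],0,0],
  [[-0.002,0,-0.012],0,0],
  [[-0.003,0,-0.012],0,0],
  [[-0.004,0,-0.012],0,0],
  [[-0.004,0,-0.012],0,0],
  [[-0.003,0,-0.012],0,0],
  [[0,0,0],0,0],
  [[0,0,0],0,0],
  [[0,0,0],0,0],
])

```text
t: 21.75
eef_pos: [0.5884, 0.1769, 0.1389]
tool_rot: [0.0, 0.758, 0.652, -0.0]
contact_force: [1.3, -4.0, 1.3]
gripper_width: 0.001
grasp_force: 1.3
```

```bash
python3 -c "
from h import *
cv2.imwrite('pics/s10.png',eyes.read_camera('scene'));cv2.imwrite('pics/t10.png',eyes.read_camera('top'))
# bed shift between stills by phase correlation on gantry-side router patch & bystander check
for a,b in (('s8','s9'),('s8','s10')):
  A,B=[cv2.cvtColor(cv2.imread(f'pics/{n}.png'),cv2.COLOR_BGR2GRAY).astype(np.float32) for n in (a,b)]
  for nm,(x,y,w,h) in dict(bedfront=(195,160,90,75),foot=(205,205,40,40)).items():
    T=A[y:y+h,x:x+w];Rr=cv2.matchTemplate(B[y-12:y+h+12,x-12:x+w+12],T,cv2.TM_CCOEFF_NORMED);_,v,_,l=cv2.minMaxLoc(Rr);print(a,b,nm,np.array(l)-12,round(v,3),[cv2.phaseCorrelate(T,B[y:y+h,x:x+w])[0]])
"
```

```text
s8 s9 bedfront [-1 -1] 0.933 [(-0.8026272516352648, -0.651764109400915)]
s8 s9 foot [-1 -2] 0.95 [(-0.9359421541963293, -1.9355782168665812)]
s8 s10 bedfront [-1  0] 0.932 [(-0.4865979057756178, -0.21850093080782074)]
s8 s10 foot [-1 -1] 0.949 [(-0.5758500193555172, -0.9956341500171462)]
```

Emit:
tcp_steps([
  [[0,0,-0.01],0,0],
  [[0,0,0],0,0],
  [[0,0,0],0,0],
  [[0,0,0.01],0,0],
  [[0.004,0,0.012],0,0],
  [[0.004,0,0.012],0,0],
  [[0.004,0,0.012],0,0],
  [[0.003,0,0.012],0,0],
  [[0.002,0,0.012],0,0],
  [[0,0,0.012],0,0],
  [[0,0,0.012],0,0],
  [[0,0,0.012],0,0],
  [[0,0,0.008],0,0],
  [[0,0,0],0,0],
])

```text
t: 23.25
eef_pos: [0.5923, 0.1977, 0.0352]
tool_rot: [-0.0, 0.757, 0.653, 0.002]
contact_force: [1.1, 5.6, 8.8]
gripper_width: 0.002
grasp_force: 4.9
```

Emit:
tcp_steps([
  [[0,0,0.002],0,0],
  [[0,0,0],0,0],
])

```text
t: 23.45
eef_pos: [0.5924, 0.1978, 0.0344]
tool_rot: [-0.001, 0.757, 0.653, 0.003]
contact_force: [-1.6, 3.9, 16.4]
gripper_width: 0.0
grasp_force: 8.0
```

```bash
python3 -c "
from h import *
cv2.imwrite('pics/s11.png',eyes.read_camera('scene'));cv2.imwrite('pics/t11.png',eyes.read_camera('top'))
for a,b in (('s8','s9'),('s8','s11')):
  A,B=[cv2.cvtColor(cv2.imread(f'pics/{n}.png'),cv2.COLOR_BGR2GRAY).astype(np.float32) for n in (a,b)]
  for nm,(x,y,w,h) in dict(bedfront=(195,160,90,75),foot=(205,205,40,40)).items():
    T=A[y:y+h,x:x+w];print(b,nm,cv2.phaseCorrelate(T,B[y:y+h,x:x+w])[0])
f=lambda z:w2px('scene',[.69,-.13,z]);print('px per 10mm',f(.01)-f(0))
"
```

```text
s9 bedfront (-0.8026272516352648, -0.651764109400915)
s9 foot (-0.9359421541963293, -1.9355782168665812)
s11 bedfront (-1.2803020095270625, -2.670914490571519)
s11 foot (-1.6983585179866978, -2.928356716182421)
px per 10mm [-0.54233924 -1.63853275]
```

Feet rise about 15–18 mm relative to resting, the handle is at its stop with ~16 N held, and no further motion is needed.

```bash
python3 -c "
from station import bot
print(bot.hand_in())"
```

```text
the job is handed in; nothing more can be done
None
```

The job is handed in, but the system gave no verdict: the bed is home in its catch, the jack is about 2 mm off centre under the lift pad, and after three strokes the front feet measure roughly 15–18 mm up, with the handle still held down at its stop.

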